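Hold the pendulum angle gauge on the ridge at its index mark

TASK

Pick up the pendulum angle gauge, set the middle of its foot squarely across the half-round ridge of the fixed joist offcut, and rock it there until its freely swinging pointer settles on the index mark of the dial. Finish while holding it still like that, gripped and with the foot resting on the ridge, so that the angle can be pencilled off. Do not bear down hard on the wood, do not topple the gauge, and leave the other things where they lie.

Things in the scene. Friction and masses are not known exactly. Their poses are not given: they have to be found in the camera images.
- gauge: Pendulum angle gauge, about 0.4 kg, 155 mm tall, loose, standing on the table. Origin: centre of its foot's flat underside; z up, y along the foot, x out of the dial face (away from the robot, yaw within 0.6 rad). Steel foot 46 (x) x 90 (y) x 14 mm (z); plywood dial plate 94 mm wide, z 12 to 104, x -10 to -2; wooden grip on top.
- grip (a point): Centre of the gauge's wooden grip, 24 (gauge x) x 32 (gauge y) x 52 mm (z), above the dial plate: 129 mm above the foot's underside, at gauge x = y = 0. Axes as the gauge's.
- pointer: Dark pendulum pointer, 52 mm long with a round bob, in front of the dial. Origin at its pivot, 98 mm above the foot's underside; swings freely about the gauge's x axis, its z points from tip to pivot. After swinging (settles in about 1 s) it hangs plumb however the gauge is tilted. It must hang free: nothing may touch it at the end.
- index: Index mark: dark T-shaped steel tab low on the dial, 61 to 78 mm from the pivot; does not shift. Origin at the pivot, z from tab to pivot. It sits 0.14 to 0.36 rad (differs each time) from the gauge's own downward direction, towards its +y. To bring it under the plumb pointer, turn the gauge about its x by minus that angle (+y end of the foot goes down).
- stud: Fixed joist offcut: wooden block 100 (x) x 120 (y) x 45 mm (z) with a half-round ridge on top along its x, 96 mm long, radius 22 mm, crest 67 mm above the table. Origin: centre of its underside; yaw within 0.5 rad. It does not move.
- ridge (a point): Middle of the crest of the stud's ridge, 67 mm above the table; axes as the stud's. The round's centre line lies 22 mm below it.
- stamp_a: Bystander, to be left alone: rubber stamp, wooden block 50 x 40 mm with a knob, 60 mm tall. Origin: centre of its underside.
- stamp_b: Bystander, to be left alone: rubber stamp, wooden block 36 x 36 mm with a knob, 60 mm tall. Origin: centre of its underside.
- brush: Bystander, to be left alone: hand brush 190 mm long, lying.
- pencil_bin: Bystander, to be left alone: clear plastic bin of pencils, 110 x 200 x 55 mm. Origin: centre of its underside.
- power_box: Bystander, to be left alone: black power supply, 100 x 140 x 75 mm. Origin: centre of its underside.
- plain_offcut: Bystander, to be left alone: plain flat wooden offcut without a ridge, 70 x 120 x 45 mm. Origin: centre of its underside.
- glue: Bystander, to be left alone: glue bottle, 56 mm across, 130 mm tall. Origin: centre of its underside.
Mind the look-alikes: they are no part of the job. Leave any green or red look-alike of the gauge alone.

How it is judged:
By the outcome, as a careful person would: the job done as asked, in the order asked, and still so for the second after the job is handed in, while the arm keeps its last pose, push and grip.
It also fails if it takes over 51 s, if anything falls off the work surface, if the arm or the gripper's body presses on something with over 40 N, if the wrist force passes 120 N, or if a joint passes its speed limit or range.

ROBOT

A 7-joint arm with a two-finger parallel gripper is mounted at the origin on the work surface. World frame = base frame: x ahead of the robot, y to its left, z up, the work surface at z = 0. Lengths are in m, angles in rad, forces in N, time in s.
With the tool pointing down it reaches from about 0.4 to 0.85 m from the base axis. Payload 6.9 kg.
Tool frame: the origin (TCP) lies midway between the tips of the shut fingers; the grasp point (between the pads) lies behind it (ctrl.pinch_z is the z of the grasp point in the tool frame, in m); z points along the fingers, y is the line along which they close (so a half turn about z gives the same grasp; the last joint's range is limited). The gripper opens to 85 mm and grips with 20 to 120 N. Pads are 22 mm wide; open, the fingers measure 114 mm over their backs; the gripper's body (76 mm by 85 mm) begins 54 mm behind the grasp point. The pads swing forward as they close: fully open they stand 13 mm farther back than shut.
Start: joints at [1.407, 0.507, -0.238, 1.5, 0.126, 1.149, -0.155], TCP at [0.167, -0.602, 0.231] pointing down, gripper open.
Joint ranges: [-3.08, 3.08], [-0.24, 2.05], [-1.43, 1.35], [0, 2.5], [-1.52, 4.66], [0.17, 1.96], [-2.89, 2.89]. Speed limits (rad/s): [2.39, 2.39, 3.14, 3.14, 3.14, 3.14, 3.14].

INTERFACE

Orientations are given as a unit quaternion [w, x, y, z].
In Python, from station import ctrl, get_state, vision, ticket, models gives the robot as it stands. Calls block until the motion is done:
- ctrl.movep(position, orientation): joint-space move of the TCP to a pose.
- ctrl.movel(position, frame=None, max_speed=0.15): straight line of the TCP; frame=None keeps the orientation; max_speed is the mean speed in m/s.
- ctrl.set_joints(angles): joint-space move.
- ctrl.ungrasp() and ctrl.close_gripper(force=None): open the fingers fully, or close them until they stop; force is the grip in N (None keeps the last).
- ctrl.pause(seconds).
- ctrl.ik(position, orientation): joint angles nearest the present ones, or None.
- get_state(): the state.
- vision.grab_frame(name): name is "scene" or "top" or "wrist"; returns (picture, depth): 420x560x3 uint8, blue, green, red; 420x560 float32, m along the optical axis (not along the pixel's ray), 0 where there is no reading.
- vision.camera_info(name): a dict with "mtx" (3x3 intrinsics, pixels), "R" (3x3) and "t" (3): a world point X has camera coordinates R X + t; the wrist camera has in their place "hand_eye" (4x4, takes a point from camera to tool coordinates, whose origin is the TCP and whose axes are the flange's). Camera axes: x right, y down, z forward; pixel columns grow to the right and rows downward; lengths in m; the calibration is good to about 2 mm. The wrist camera is an equidistant fisheye: a pixel r from the principal point sees the ray r / f radians off the axis. A picture is of the moment at which its call begins: read the wrist's pose just before it. camera_info takes no time and is no camera call.
A pose or a line that the arm cannot do raises ctrl.Unreachable and nothing moves.
- ticket.close_job(): hands the job in; it is judged then, once.
Trained networks look in the newest picture that a camera, given by its name, has taken for a name from the list of things; names that differ only in an ending like _2 or _b are one class to them, and where a whole thing is asked for, a point or a joint stands for the part that bears it (a point fixed in the world has none). Each returns a list of dicts, best first, with "p" (0 to 1); they miss things now and then, are a little off and sometimes report something else, mostly with a low value. They report only what shows in the picture. A call takes as long as a camera call. They do not tell look-alikes from the thing itself.
- models.recognise(camera, target): "point" ([column, row] in pixels, amid what is visible of it).
- models.masks_of(camera, target): "mask" (420x560 bool, what is visible of it) and "point" ([column, row] in pixels, amid what is visible of it).
The state is a dict: "time": time; "qpos": joint angles; "qd": joint speeds; "tau": joint torques, N m; "tcp_pos": TCP position; "eef_rot": TCP orientation; "contact_force": force on the tool from outside, world axes, zero at the start; "wrist_torque": the same for the moment, N m; "width": finger opening in m; "gripper_force": force on a finger pad.
Only numpy, scipy, OpenCV 4.12 (cv2) and the standard library are available. Lean on these libraries where they do the work, as an engineer would, in place of code of your own. Each camera call takes 0.05 s, during which the arm holds its last target. There are 200 camera calls.

## Working session

There is one attempt and no reset: what is moved stays moved. The work goes in short steps, each a Python script; the robot and the scene stay as the last script left them, time stands still between calls to the robot, and variables do not carry over. Pictures are saved under pics/ and viewed, at most 10 in all, crops included, and the job is handed in when it is done.

```bash
ls; mkdir -p pics
python3 - <<'E'
from station import ctrl, get_state, vision, ticket, models
import cv2,numpy as np
s=get_state();print(s,ctrl.pinch_z)
for n in("scene","top"):
    p,d=vision.grab_frame(n);cv2.imwrite(f"pics/{n}0.png",p);np.save(f"{n}0.npy",d)
    c=vision.camera_info(n);print(n,c)
    for t in("gauge","grip","index","pointer","stud","ridge","plain_offcut","stamp_a"):
        try: print(t,[(np.round(r["point"]).tolist(),round(r["p"],2)) for r in models.recognise(n,t)])
        except Exception as e: print(t,e)
print(vision.camera_info("wrist"))
E
python3 -c "
import cv2,numpy as np
"
```

```text
pics
{'time': 0.0, 'qpos': array([ 1.40651125,  0.50832872, -0.23749999,  1.50113684,  0.12574224,
        1.14885998, -0.1548039 ]), 'qd': array([-3.79784006e-04, -2.32269492e-03,  1.63359077e-03, -3.64249300e-05,
        1.25931063e-03, -4.51606999e-04,  6.99438842e-04]), 'tau': array([ 6.35455081e-05, -6.20588064e+01, -2.18649745e+00, -2.49652880e+01,
        1.27289564e-02,  1.19528672e-02,  2.28979741e-05]), 'tcp_pos': array([ 0.16634775, -0.6019491 ,  0.23043308]), 'eef_rot': array([-8.56236832e-04,  9.90914773e-01,  1.34488497e-01, -1.56049826e-04]), 'contact_force': array([-0.33544835, -1.10178527, -0.28630658]), 'wrist_torque': array([ 0.03016089, -0.01419089, -0.02291025]), 'gripper_force': 0.0, 'width': 0.08516037825387492} -0.0187
scene {'mtx': array([[491.49486156,   0.        , 279.78888627],
       [  0.        , 491.49486156, 208.20429246],
       [  0.        ,   0.        ,   1.        ]]), 'R': array([[ 0.87874359,  0.47713447,  0.01234479],
       [ 0.37800828, -0.67992492, -0.62834055],
       [-0.29140941,  0.55681667, -0.77784044]]), 't': array([-0.47509062, -0
[... 968 characters left out ...]
, 147.0], 0.38)]
pointer []
stud [([344.0, 230.0], 0.87), ([219.0, 228.0], 0.63)]
ridge [([340.0, 231.0], 0.81)]
plain_offcut [([145.0, 236.0], 0.89)]
stamp_a [([283.0, 234.0], 0.66)]
{'mtx': array([[325.1922621 ,   0.        , 282.73438347],
       [  0.        , 325.1922621 , 212.0830383 ],
       [  0.        ,   0.        ,   1.        ]]), 'hand_eye': array([[-9.89919280e-04, -9.59446333e-01, -2.81889613e-01,
         7.03723749e-02],
       [ 9.99999042e-01, -6.76924276e-04, -1.20772743e-03,
         6.92412251e-04],
       [ 9.67931727e-04, -2.81890538e-01,  9.59446084e-01,
        -1.42086751e-01],
       [ 0.00000000e+00,  0.00000000e+00,  0.00000000e+00,
         1.00000000e+00]])}
```

View pics/scene0.png

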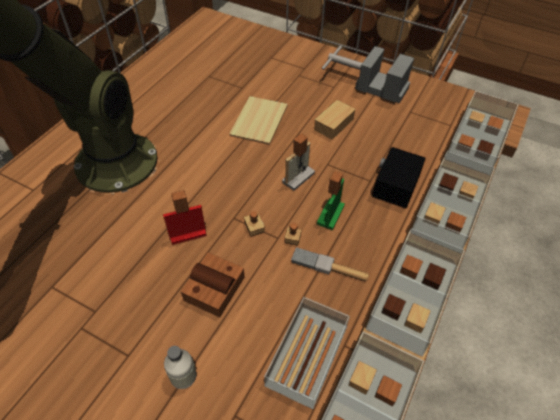

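View pics/top0.png

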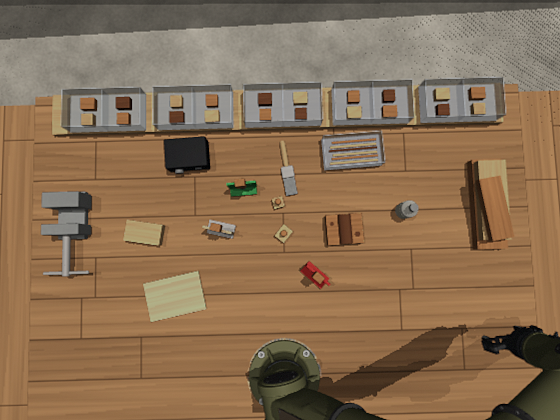

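Candidates: grey/plywood gauge at scene (299,169) / top (219,229); the green look-alike at scene (331,205) / top (241,187); the red one at scene (185,220) / top (315,275). I choose the plain one. The stud has the dark ridge: top (344,230); the plain offcut is at top (145,235).

```bash
cat > h.py <<'E'
import cv2,numpy as np
from scipy.spatial.transform import Rotation as Rn
from station import ctrl, get_state, vision, ticket, models
def cloud(n,d):
    c=vision.camera_info(n);K=c["mtx"];v,u=np.mgrid[:420,:560]
    P=np.stack([(u-K[0,2])/K[0,0]*d,(v-K[1,2])/K[1,1]*d,d],-1)
    return (P-c["t"])@c["R"]
def quat(R): return Rn.from_matrix(R).as_quat()[[3,0,1,2]]
def toolR(yaw,tilt=0.):
    # tool x along gauge x (heading yaw), z down; gauge turned about its own x by tilt
    return Rn.from_euler('z',yaw).as_matrix()@Rn.from_euler('x',tilt).as_matrix()@np.diag([1.,-1,-1])
def wristcam(s):
    H=vision.camera_info("wrist")["hand_eye"];q=s["eef_rot"]
    R=Rn.from_quat(np.r_[q[1:],q[0]]).as_matrix()
    return R@H[:3,:3], R@H[:3,3]+s["tcp_pos"]      # cam->world, cam centre
def wproj(X,s):
    Rc,c=wristcam(s);K=vision.camera_info("wrist")["mtx"]
    p=(np.atleast_2d(X)-c)@Rc;D=p/p[:,2:]
    return cv2.fisheye.projectPoints(np.ascontiguousarray(p)[None],np.zeros(3),np.zeros(3),K,np.zeros(4))[0][0]
def wcloud(d,s):
    K=vision.camera_info("wrist")["mtx"];v,u=np.mgrid[:420,:560]
    a,b=(u-K[0,2])/K[0,0],(v-K[1,2])/K[1,1];r=np.hypot(a,b)+1e-9;k=np.tan(np.minimum(r,1.4))/r
    Rc,c=wristcam(s)
    return np.stack([a*k*d,b*k*d,d],-1)@Rc.T+c
E
python3 - <<'E'
from h import *
d=np.load("top0.npy");W=cloud("top",d)
for nm,(u0,u1,v0,v1),bands in(("gauge",(195,242,212,245),[(.008,.02),(.13,.17),(.09,.11)]),("stud",(318,370,208,252),[(.04,.05),(.06,.072)]),("red",(298,334,258,292),[(.008,.02),(.13,.17)])):
    P=W[v0:v1,u0:u1].reshape(-1,3)
    print(nm,np.round(np.percentile(P[:,2],[1,50,90,99]),3))
    for a,b in bands:
        Q=P[(P[:,2]>a)&(P[:,2]<b)]
        if len(Q)>4:
            r=cv2.minAreaRect(Q[:,:2].astype(np.float32)*1000);print(a,b,len(Q),np.round(Q.mean(0),3),[np.round(x,1) for x in r])
p=cv2.imread("pics/scene0.png");d=np.load("scene0.npy");W=cloud("scene",d)
P=W[135:195,275:320].reshape(-1,3)
for a,b in[(.01,.018),(.03,.1),(.12,.17)]:
    Q=P[(P[:,2]>a)&(P[:,2]<b)];r=cv2.minAreaRect(Q[:,:2].astype(np.float32)*1000);print("sc",a,b,len(Q),np.round(Q.mean(0),3),[np.round(x,1) for x in r])
cv2.imwrite("pics/crop1.png",cv2.resize(p[130:200,265:355],None,fx=6,fy=6,interpolation=cv2.INTER_CUBIC))
E
```

```text
gauge [-0.005  0.003  0.055  0.159]
0.008 0.02 227 [0.488 0.2   0.014] [array([491.9, 215.7]), array([130.7, 105.2]), np.float64(88.4)]
0.13 0.17 88 [0.489 0.202 0.155] [array([489.5, 202.8]), array([32.1, 23.4]), np.float64(77.4)]
0.09 0.11 46 [0.484 0.203 0.104] [array([484.2, 204.7]), array([93.7,  8.9]), np.float64(76.6)]
stud [-0.005  0.009  0.063  0.072]
0.04 0.05 647 [ 0.477 -0.21   0.046] [array([ 477.6, -210.4]), array([ 99.7, 120.9]), np.float64(2.6)]
0.06 0.072 285 [ 0.477 -0.209  0.066] [array([ 477.6, -209.4]), array([96.2, 39. ]), np.float64(4.0)]
red [-0.006  0.003  0.104  0.159]
0.008 0.02 233 [ 0.329 -0.106  0.015] [array([ 326.4, -115.1]), array([ 96.9, 114.9]), np.float64(2.3)]
0.13 0.17 88 [ 0.329 -0.108  0.155] [array([ 328.1, -108.4]), array([31.9, 24. ]), np.float64(47.9)]
sc 0.01 0.018 244 [0.498 0.191 0.013] [array([491.9, 195.2]), array([94.5, 47.2]), np.float64(73.7)]
sc 0.03 0.1 390 [0.487 0.191 0.064] [array([491.4, 197. ]), array([97.2, 17.2]), np.float64(72.1)]
sc 0.12 0.17 195 [0.493 0.191 0.143] [array([491.8, 195.8]), array([32.9, 26.5]), np.float64(74.2)]
```

View pics/crop1.png

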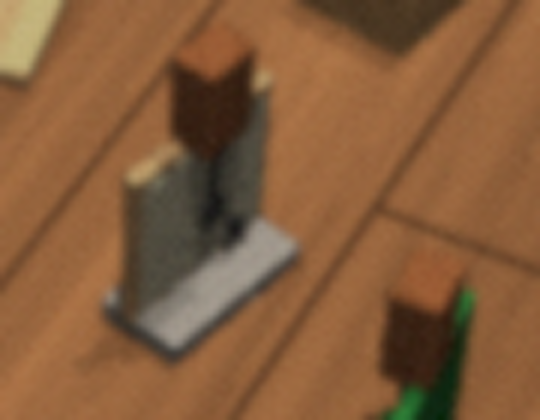

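The crop shows the plain grey-dial gauge (dark pointer and tab at its front, tab to the right, i.e. +y), beside the green look-alike. I'll go above it for a wrist look.

Run:
```python
from h import *
yaw=-.245;g=np.array([.490,.200])
ctrl.movep([.49,.2,.25],quat(toolR(yaw)))
s=get_state();print(s["time"],s["tcp_pos"],s["eef_rot"],s["qpos"])
p,d=vision.grab_frame("wrist");W=wcloud(d,s);np.save("w1.npy",W);cv2.imwrite("pics/w1.png",p)
for t in("grip","index","pointer","gauge"): print(t,[(np.round(r["point"]).tolist(),round(r["p"],2)) for r in models.recognise("wrist",t)])
for a,b in[(.008,.02),(.1,.106),(.145,.17)]:
    m=(W[...,2]>a)&(W[...,2]<b)&(np.hypot(W[...,0]-.49,W[...,1]-.2)<.07);Q=W[m]
    print(a,len(Q))
    if len(Q)>9: print(Q.mean(0).round(4),[np.round(x,1) for x in cv2.minAreaRect(Q[:,:2].astype(np.float32)*1000)])
```

```text
3.9333 [0.4903555  0.19926542 0.24983482] [ 2.00490702e-04  9.92432493e-01 -1.22791295e-01 -6.38716881e-05] [ 0.2924605   0.53024215 -1.15227217  1.71448859  0.51097232  1.23813068
 -2.80056836]
grip [([283.0, 193.0], 0.96), ([327.0, 42.0], 0.66), ([513.0, 247.0], 0.55)]
index [([262.0, 182.0], 0.5), ([320.0, 52.0], 0.47)]
pointer [([543.0, 133.0], 0.68), ([325.0, 49.0], 0.59), ([279.0, 184.0], 0.42)]
gauge [([515.0, 243.0], 0.94), ([324.0, 40.0], 0.84), ([281.0, 192.0], 0.69)]
0.008 1593
[0.4997 0.1959 0.0136] [array([499.4, 196.7]), array([92.6, 25.9]), np.float64(76.0)]
0.1 535
[0.4836 0.2004 0.1034] [array([483.1, 200.8]), array([93.1,  9. ]), np.float64(76.2)]
0.145 1290
[0.4908 0.1995 0.1539] [array([489.7, 199.5]), array([31.8, 23.4]), np.float64(76.3)]
```

View pics/w1.png

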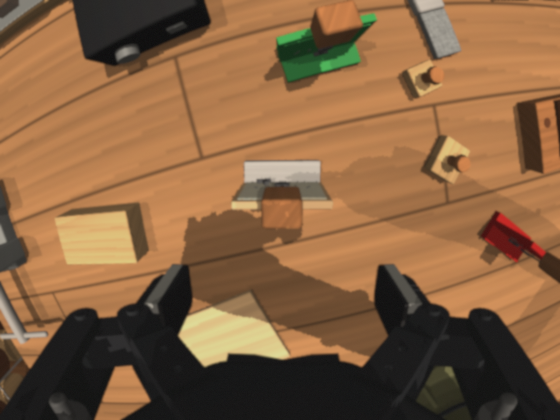

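The wrist view shows the plain gauge's grip at (283,205), dial top edge at (283,205), tab and pointer bits at (262–283,182). Pose: (0.4905, 0.1995), yaw −0.24. Grasp.

Run:
```python
from h import *
yaw=-.241;g=np.array([.4902,.1997])
ctrl.movep([*g,.19],quat(toolR(yaw)))
ctrl.movel([*g,.114],max_speed=.1)
ctrl.close_gripper(60)
s=get_state();print(s["time"],s["tcp_pos"],s["width"],s["gripper_force"],s["contact_force"])
ctrl.movel([*g,.30],max_speed=.15)
s=get_state();print(s["time"],s["tcp_pos"],s["width"],s["contact_force"],s["qpos"].round(2))
ctrl.pause(.8);s=get_state()
p,d=vision.grab_frame("wrist");np.save("w2d.npy",d);cv2.imwrite("pics/w2.png",cv2.resize(p[110:290,160:400],None,fx=3,fy=3,interpolation=cv2.INTER_CUBIC));cv2.imwrite("w2f.png",p)
for t in("grip","index","pointer"): print(t,[(np.round(r["point"]).tolist(),round(r["p"],2)) for r in models.recognise("wrist",t)])
for y,t,z in((.06,0,.30),(.06,0,.19),(.06,-.15,.2),(.06,-.36,.2)):
    q=ctrl.ik([.4776,-.21+129e-3*np.sin(-t),z],quat(toolR(y,t)));print(t,None if q is None else np.round(q,2))
```

```text
5.975 [0.49043234 0.20000013 0.11427463] 0.031124585302166347 60.08589148521423 [-0.04786864  0.88429346  2.25114385]
7.3667 [0.4898609  0.19932741 0.29914658] 0.03162950694269079 [ 0.06356674  0.15179883 -4.22515512] [ 0.24  0.44 -1.03  1.63  0.38  1.3  -2.66]
grip [([323.0, 52.0], 0.96), ([284.0, 250.0], 0.9), ([500.0, 238.0], 0.67)]
index [([257.0, 216.0], 0.77)]
pointer [([278.0, 227.0], 0.83), ([409.0, 81.0], 0.38)]
0 [ 1.1   0.46 -1.13  1.64  0.43  1.32 -1.61]
0 [ 1.05  0.56 -1.07  1.83  0.55  1.09 -1.73]
-0.15 [ 0.93  0.49 -1.03  1.89  0.65  1.09 -1.9 ]
-0.36 [ 0.69  0.45 -0.96  1.97  0.82  1.13 -2.18]
```

View pics/w2.png

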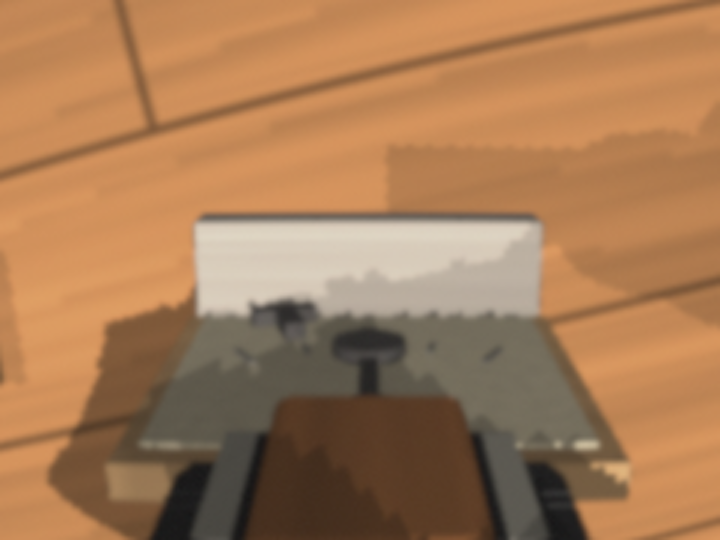

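The gauge is held; index tab at full-image (254,214), bob at (283,225), dial clear. Now measure the index angle and look at the stud on the way.

```bash
cat >> h.py <<'E'
def togauge(W,s,zt=.1143):
    q=s["eef_rot"];R=Rn.from_quat(np.r_[q[1:],q[0]]).as_matrix()
    return ((W-s["tcp_pos"])@R)*[1,-1,-1]+[0,0,zt]
def rel(s,show=None):
    "index & pointer in gauge frame from the wrist picture"
    p,d=vision.grab_frame("wrist");G=togauge(wcloud(d,s),s);out={}
    dark=p.max(2)<75
    m=dark&(np.abs(G[...,0]-.003)<.012)&(np.abs(G[...,1])<.045)&(G[...,2]>.016)&(G[...,2]<.09)
    n,l,st,c=cv2.connectedComponentsWithStats(m.astype(np.uint8))
    for i in range(1,n):
        if st[i,4]>15:
            Q=G[l==i];y,z=np.median(Q[:,1]),np.median(Q[:,2]);print("blob",c[i].round(1),st[i,4],Q.mean(0).round(4),"ang",round(float(np.arctan2(Q[:,1].mean(),.098-Q[:,2].mean())),4))
    return p,d,G
E
python3 - <<'E'
from h import *
s=get_state();p,d,G=rel(s)
for t in("index","pointer"):
    for r in models.masks_of("wrist",t)[:2]:
        Q=G[r["mask"]];print(t,r["p"],r["point"],len(Q),np.median(Q,0).round(4),Q.min(0).round(3),Q.max(0).round(3))
m=(G[...,2]>.010)&(G[...,2]<.018)&(np.abs(G[...,1])<.06)&(np.abs(G[...,0])<.04);Q=G[m];print("foot",Q.min(0).round(4),Q.max(0).round(4),np.percentile(Q,[2,98],axis=0).round(4))
ctrl.movep([.44,-.06,.30],quat(toolR(.06)))
ctrl.pause(.2)
s=get_state();print(s["time"],s["tcp_pos"],s["contact_force"])
p,d=vision.grab_frame("wrist");cv2.imwrite("pics/w3.png",p);W=wcloud(d,s)
for a,b in[(.038,.052),(.058,.075)]:
    m=(W[...,2]>a)&(W[...,2]<b)&(np.abs(W[...,0]-.478)<.08)&(np.abs(W[...,1]+.21)<.085);Q=W[m]
    print(a,len(Q),Q.mean(0).round(4),Q[:,2].max(),[np.round(x,1) for x in cv2.minAreaRect(Q[:,:2].astype(np.float32)*1000)])
E
```

```text
blob [255.4 214.7] 60 [0.0026 0.0189 0.0312] ang 0.2756
blob [282.1 227.8] 311 [ 0.004  -0.0006  0.0635] ang -0.0162
index 0.53 [257.1, 214.5] 179 [0.002  0.0182 0.0298] [-0.003 -0.001  0.022] [0.071 0.028 0.256]
pointer 0.52 [279.7, 227.3] 336 [ 0.0045 -0.0006  0.0633] [-0.002 -0.008  0.03 ] [0.071 0.007 0.256]
foot [-0.0036 -0.0475  0.01  ] [0.0223 0.0456 0.018 ] [[-0.0028 -0.0441  0.0114]
 [ 0.0219  0.0423  0.0151]]
9.75 [ 0.44044082 -0.05863399  0.30019188] [ 0.53113575 -1.01341786 -4.72283971]
0.038 4258 [ 0.4783 -0.207   0.0445] 0.05198732097466774 [array([ 477.7, -214.2]), array([ 99.9, 121.2]), np.float64(2.5)]
0.058 1904 [ 0.4779 -0.2117  0.0639] 0.06858149052235807 [array([ 477.1, -213.9]), array([96.7, 36.9]), np.float64(3.3)]
```

View pics/w3.png

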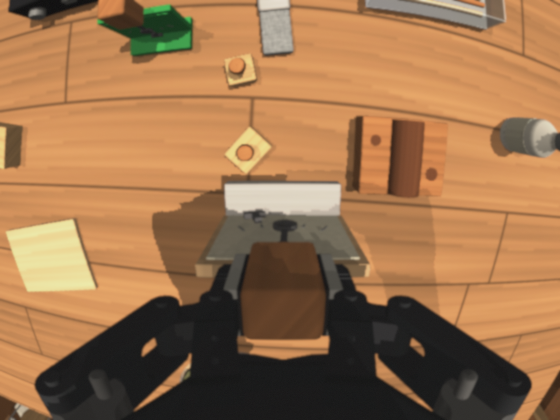

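The view shows the stud at (402,155), clear of the gauge and red/green look-alikes. The wrist estimate is stud centre (0.4774, −0.214), yaw 0.05. Set down level first, by feel.

```bash
cat >> h.py <<'E'
YAW=.05;C=np.array([.4774,-.2138,.045])
def pose(tilt,h,dy=0.):
    "TCP pose for foot centre on the tangent point, h above the ridge"
    R=toolR(YAW,tilt);Gm=R*[1,-1,-1]
    return C+Gm@np.array([0,.0008+dy,.022+.1143+h]),quat(R)
def feel(tilt,h,step=.0006,df=3.,hmin=-.008,dy=0.):
    ctrl.pause(.2);f0=get_state()["contact_force"]
    while h>hmin:
        h-=step;ctrl.movel(pose(tilt,h,dy)[0],max_speed=.03);ctrl.pause(.05);f=get_state()["contact_force"]
        if f[2]-f0[2]>df: break
    s=get_state();print("h",round(h,4),"df",(f-f0).round(2),"tcp",s["tcp_pos"].round(4),"t",s["time"]);return h,f0
E
python3 - <<'E'
from h import *
ctrl.movep(*pose(0,.165-.045))
ctrl.movel(pose(0,.012)[0],max_speed=.12)
s=get_state();print(s["time"],s["tcp_pos"],pose(0,.012),s["contact_force"])
h,f0=feel(0,.004) if ctrl.movel(pose(0,.004)[0],max_speed=.05) is None else (feel(0,.004))
np.save("lvl.npy",[h,*f0])
rel(get_state())
p,_=vision.grab_frame("scene");cv2.imwrite("pics/s4.png",cv2.resize(p[200:330,150:300],None,fx=4,fy=4,interpolation=cv2.INTER_CUBIC))
E
```

```text
11.525 [ 0.47791164 -0.21285172  0.19403656] (array([ 0.47736002, -0.213001  ,  0.1933    ]), array([0.        , 0.99968752, 0.0249974 , 0.        ])) [ 0.34117538 -0.30666821 -4.68568743]
h -0.0008 df [-2.57  0.91 10.13] tcp [ 0.4777 -0.2129  0.1811] t 14.4333
blob [255.6 216.4] 81 [0.0016 0.0189 0.0328] ang 0.2826
blob [282.1 228.1] 320 [ 0.0038 -0.0003  0.0643] ang -0.0088
```

View pics/s4.png

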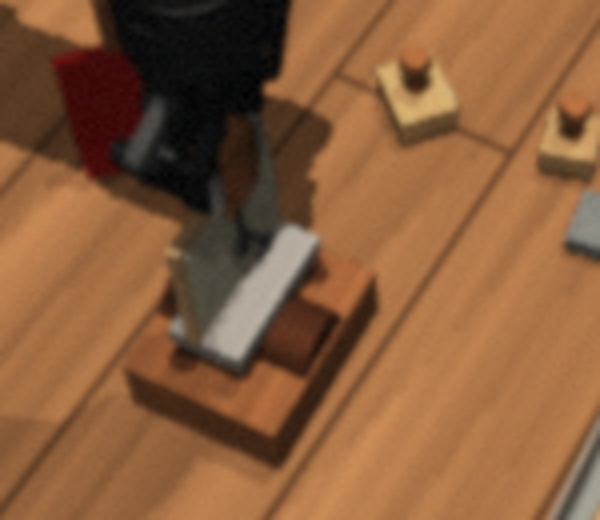

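The foot rests level across the ridge's middle (crop: foot about (250,300), ridge under it). Now rock it about the ridge's axis.

Run:
```python
from h import *
h,*f0=np.load("lvl.npy");T=.285
for t in np.linspace(0,T,6)[1:]:
    P,q=pose(-t,h+.0004);ctrl.movel(P,q,max_speed=.05);f=get_state()["contact_force"];print(round(t,3),(f-f0).round(2),round(get_state()["time"],2))
ctrl.pause(.8)
s=get_state();print(s["tcp_pos"]-P,s["width"],s["time"],s["qpos"].round(2));p,d,G=rel(s)
m=(G[...,2]>.010)&(G[...,2]<.018)&(np.abs(G[...,1])<.06)&(np.abs(G[...,0])<.04);Q=G[m];print("foot",np.percentile(Q,[2,98],axis=0).round(4))
cv2.imwrite("pics/w5.png",cv2.resize(p[150:300,180:380],None,fx=4,fy=4,interpolation=cv2.INTER_CUBIC))
```

```text
0.057 [-0.7   3.96  6.61] 14.84
0.114 [-1.34  4.94  7.37] 15.15
0.171 [-2.1   6.96  9.21] 15.46
0.228 [-1.72  6.94  8.91] 15.77
0.285 [-2.17  7.52  9.56] 16.07
[6.67634308e-04 5.33269166e-04 2.56368913e-05] 0.03152181848005157 16.875 [ 0.74  0.47 -0.92  1.98  0.78  1.05 -2.11]
blob [262.7 225.6] 436 [0.0033 0.0128 0.0573] ang 0.3036
foot [[-0.0032 -0.0431  0.012 ]
 [ 0.0213  0.0434  0.0153]]
```

View pics/w5.png

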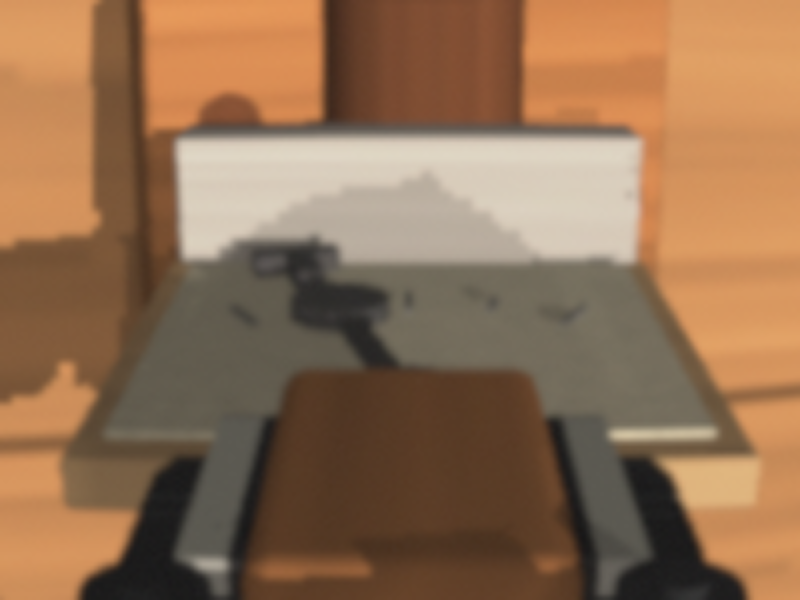

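Bob and tab now nearly line up (bob crop (340,305), tab stem (305,265)); ridge under the foot appears about 425 vs foot 409. Measure both precisely.

Run:
```python
from h import *
from scipy.optimize import least_squares
res=[]
s=get_state();q=s["eef_rot"];R=Rn.from_quat(np.r_[q[1:],q[0]]).as_matrix()
print("tilt",np.arcsin(R[2,1]),"fwd lean",R[2,0],"yaw",np.arctan2(R[1,0],R[0,0]))
I=[]
for k in range(4):
    p,d=vision.grab_frame("wrist");I.append(p.astype(float));G=togauge(wcloud(d,s),s)
    # ridge in gauge frame: cylinder points beyond the foot
    W=wcloud(d,s);m=(W[...,2]>.049)&(W[...,2]<.075)&(G[...,0]>.026)&(np.abs(W[...,1]+.2138)<.03)&(np.abs(W[...,0]-.4774)<.06);Q=W[m]
    f=least_squares(lambda v:np.hypot(Q[:,1]-v[0]-v[1]*(Q[:,0]-.5),Q[:,2]-v[2])-.022,[-.213,.05,.045],loss='soft_l1',f_scale=.001).x
    print("ridge axis y at x=.5",f.round(4),"-> y at .4774",(f[0]+f[1]*-.0226).round(4),len(Q))
    dark=(p.max(2)<75)&(np.abs(G[...,0]-.003)<.012)&(np.abs(G[...,1])<.045)&(G[...,2]>.016)&(G[...,2]<.085)
    r=np.hypot(G[...,1],.098-G[...,2]);a=np.arctan2(G[...,1],.098-G[...,2])
    print([(lo,int((mm:=dark&(r>lo/1e3)&(r<(lo+6)/1e3)).sum()),a[mm].mean().round(4) if mm.any() else None, G[mm][:,0].mean().round(4) if mm.any() else None) for lo in range(20,86,6)])
p=np.mean(I,0).astype(np.uint8);cv2.imwrite("pics/w6.png",cv2.resize(p[195:255,225:305],None,fx=10,fy=10,interpolation=cv2.INTER_CUBIC))
# expected picture of plumb pointer & index at several angles
Rg=R*[1,-1,-1];o=s["tcp_pos"]-Rg@[0,0,.1143]
for x in(.0,.004):
  for y0 in(0,-.0008):
    for th in(.27,.285,.30): print(x,y0,th,((wproj((Rg@np.array([[x,y0+r*np.sin(th),.098-r*np.cos(th)] for r in(.03,.047,.064,.077)]).T).T+o,s)-[225,195])*10).round(0).tolist())
```

```text
tilt 0.2810404984022746 fwd lean 0.0009815406979328716 yaw 0.04913660737151399
ridge axis y at x=.5 [-0.2132  0.0431  0.0443] -> y at .4774 -0.2142 1338
[(20, 31, np.float64(0.2914), np.float64(0.0034)), (26, 31, np.float64(0.2931), np.float64(0.0031)), (32, 111, np.float64(0.3237), np.float64(0.0038)), (38, 72, np.float64(0.3011), np.float64(0.0044)), (44, 36, np.float64(0.2777), np.float64(0.0044)), (50, 2, np.float64(0.4261), np.float64(0.001)), (56, 20, np.float64(0.3188), np.float64(0.0011)), (62, 32, np.float64(0.2982), np.float64(0.0015)), (68, 33, np.float64(0.3009), np.float64(0.0014)), (74, 33, np.float64(0.3128), np.float64(0.0018)), (80, 0, None, None)]
ridge axis y at x=.5 [-0.2132  0.0424  0.0443] -> y at .4774 -0.2142 1337
[(20, 29, np.float64(0.2891), np.float64(0.0033)), (26, 32, np.float64(0.2973), np.float64(0.0034)), (32, 99, np.float64(0.3202), np.float64(0.0039)), (38, 78, np.float64(0.2972), np.float64(0.0042)), (44, 39, np.float64(0.2797), np.float64(0.0044)), (50, 4, np.float64(0.4778), np.float64(-0.0002)), (56, 19, np.float64(0.2988), np.float64(0.0014)), (
[... 1619 characters left out ...]
], [392.0, 326.0], [341.0, 250.0], [307.0, 199.0]]
0.0 -0.0008 0.285 [[444.0, 414.0], [382.0, 326.0], [328.0, 251.0], [292.0, 200.0]]
0.0 -0.0008 0.3 [[437.0, 414.0], [372.0, 327.0], [315.0, 252.0], [277.0, 201.0]]
0.004 0 0.27 [[437.0, 352.0], [379.0, 268.0], [329.0, 196.0], [295.0, 147.0]]
0.004 0 0.285 [[430.0, 352.0], [369.0, 269.0], [316.0, 197.0], [280.0, 149.0]]
0.004 0 0.3 [[423.0, 353.0], [358.0, 270.0], [302.0, 198.0], [265.0, 150.0]]
0.004 -0.0008 0.27 [[451.0, 352.0], [391.0, 268.0], [340.0, 196.0], [306.0, 147.0]]
0.004 -0.0008 0.285 [[443.0, 352.0], [381.0, 269.0], [327.0, 197.0], [290.0, 149.0]]
0.004 -0.0008 0.3 [[436.0, 353.0], [370.0, 270.0], [314.0, 198.0], [275.0, 150.0]]
```

View pics/w6.png

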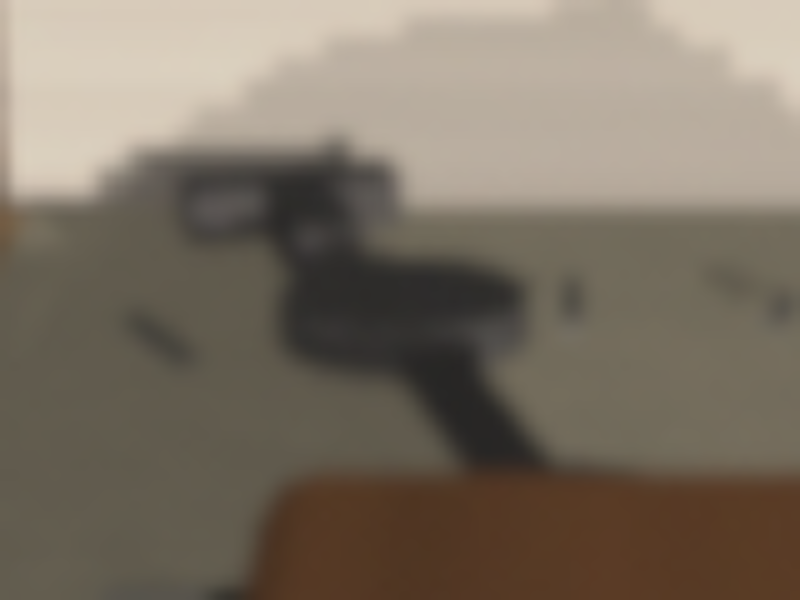

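Tilt is 0.281, and the tab reads about 0.293 in the tool frame, so rock about 0.012 further, then check.

Run:
```python
from h import *
h,*f0=np.load("lvl.npy")
P,q=pose(-.297,h+.0004);P[1]-=.0003;ctrl.movel(P,q,max_speed=.02);ctrl.pause(1.2)
s=get_state();print((s["contact_force"]-f0).round(2),s["time"],s["qd"].round(3).tolist())
q=s["eef_rot"];R=Rn.from_quat(np.r_[q[1:],q[0]]).as_matrix();print("tilt",np.arcsin(R[2,1]))
I=[]
A=[];B=[];F=[]
for k in range(6):
    p,d=vision.grab_frame("wrist");I.append(p.astype(float));G=togauge(wcloud(d,s),s)
    dark=(p.max(2)<75)&(np.abs(G[...,1])<.045)&(G[...,2]>.016)&(G[...,2]<.085)
    r=np.hypot(G[...,1],.098-G[...,2]);a=np.arctan2(G[...,1],.098-G[...,2])
    A.append(a[dark&(r>.02)&(r<.032)&(abs(G[...,0]-.004)<.006)].mean());B.append(a[dark&(r>.059)&(r<.073)&(G[...,0]>.0005)&(G[...,0]<.01)].mean())
    m=(G[...,2]>.010)&(G[...,2]<.018)&(np.abs(G[...,1])<.06)&(np.abs(G[...,0])<.04);F.append(np.percentile(G[m][:,1],[2,98]))
print(np.mean(A),np.std(A),np.mean(B),np.std(B),np.mean(F,0))
p=cv2.resize(np.mean(I,0).astype(np.uint8)[190:250,220:300],None,fx=10,fy=10,interpolation=cv2.INTER_CUBIC)
Rg=R*[1,-1,-1];o=s["tcp_pos"]-Rg@[0,0,.1143];piv=Rg@[.004,.0002,.098]+o;piv2=Rg@[.0015,.0002,.098]+o
for pv,c in((piv,(0,255,255)),(piv2,(0,255,0))):
    L=((wproj([pv-[0,0,r] for r in(.02,.04,.06,.08)],s)-[220,190])*10+5).round().astype(np.int32);cv2.polylines(p,[L],False,c,1);print(L.tolist())
cv2.imwrite("pics/w7.png",p)
```

```text
[-1.77  7.69  9.61] 18.575 [0.001, -0.002, 0.001, 0.001, -0.0, -0.001, -0.0]
tilt 0.2931610159170101
0.3011050367419774 0.0023969352733014806 0.2925438952814253 0.0017596704799822552 [-0.04317601  0.04341491]
[[520, 463], [440, 358], [373, 270], [316, 195]]
[[521, 503], [441, 395], [374, 304], [317, 227]]
```

View pics/w7.png

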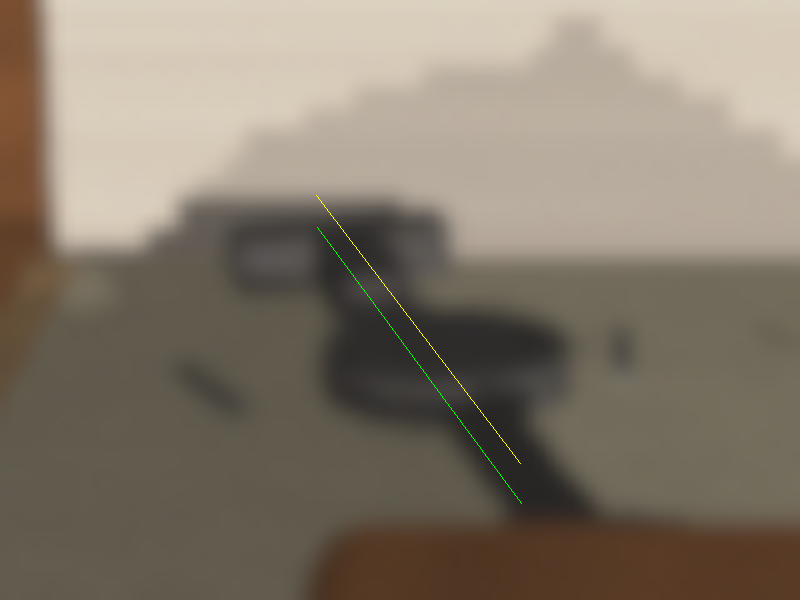

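The pointer's plumb line runs through the bob centre (447,367), the tab stem (375,302) and the bar centre (338,250). The gauge is still, with about 11 N on the ridge, so I'm handing in.

Run:
```python
from h import *
s=get_state();print(s["time"],s["width"],s["gripper_force"]);print(ticket.close_job())
```

```text
18.875 0.031040290238406966 61.49297297000885
the job is handed in; nothing more can be done
None
```

I handed the job in at 18.9 s: the gauge is gripped and still, with the middle of its foot across the ridge (about 1 mm off at most) at about 11 N. The pointer hangs free on the index mark to within about 0.005 rad by my measurement, and I touched none of the other things.

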